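# Close and lift out a slide cassette

### The arm

A 6-joint arm with a two-finger parallel gripper is mounted at the origin on a cart in front of the work surface, level with it; the furniture and walls round the work are solid. World frame = base frame: x ahead of the robot, y to its left, z up, the work surface at z = 0. Lengths are in m, angles in rad, forces in N, time in s.
With the tool pointing down it reaches from about 0.325 to 0.9 m from the base axis. Payload 6.1 kg.
Tool frame: the origin (TCP) lies on the centre line of the jaws, within the pads' length; the fingertips stand 22 mm ahead of it and the grasp point (between the pads) lies 3 mm ahead of it (ctrl.finger_overhang is the distance from the TCP to the fingertips, in m); z points along the fingers, y is the line along which they close (so a half turn about z gives the same grasp; the last joint's range is limited). The gripper opens to 85 mm and grips with 20 to 120 N. Pads are 22 mm wide; open, the fingers measure 114 mm over their backs; the gripper's body (76 mm by 85 mm) begins 54 mm behind the grasp point. The pads swing forward as they close: fully open they stand 13 mm farther back than shut.
Start: joints at [1.012, 0.22, 1.526, -0, 1.395, -0.126], TCP at [0.262, 0.567, 0.253] pointing down, gripper open.
Joint ranges: [-2.98, 2.98], [-0.91, 2.08], [0.09, 2.57], [-1.24, 4.39], [0.2, 2.65], [-2.68, 2.68]. Speed limits (rad/s): [2.57, 2.57, 3.01, 3.14, 3.14, 3.14].

### API

Orientations are given as [roll, pitch, yaw] about the fixed x, y, z axes, in that order (R = Rz(yaw) Ry(pitch) Rx(roll)).
In Python, from cell import ctrl gives the robot as it stands. The module is installed in compiled form; this text tells all that it offers.
- The arm moves only by the shell command python3 -m jog 'ROWS' [FORCE]. ROWS is JSON, a list of rows, each a list of 7 numbers: the gripper's target within -1 to 1 (fully open at 1, half-way at 0, shut at -1), then the shift along the world's x, y, z in mm, then the turn, a rotation vector about the world's x, y, z in rad. In form: [[claw, x, y, z, ax, ay, az], ...]. A call has 1 to 5 rows; each row shifts and turns the commanded pose from where the row before left it; what a row does not reach is not made up. A row lasts 1/12 s, in which the tool goes at most 41.7 mm and 7.16 degrees, less where a joint would pass 70% of its speed; a pose out of reach is approached as far as the arm can. A call is refused whole if a number of a shift passes 41.7 or a number of a turn 0.125, either way. A call with a gripper value outside its range is refused whole. The fingers move at their own pace and stop on an object; FORCE is the grip in N (left out, the last holds). Time passes only in rows, so rows that do not move let the fingers close. It gives the time, the measured TCP pose, the force, the opening and the grip force at its end, in the units of the state.
- ctrl.get_obs(): the state, without advancing time (a new reading comes with each control period).
- ctrl.capture(name): name is "side" or "top" or "wrist"; returns the picture (400x640x3 uint8, red, green, blue); there is no depth.
- ctrl.camera_params(name): a dict with "camera_matrix" (3x3 intrinsics, pixels), "R" (3x3) and "t" (3): a world point X has camera coordinates R X + t; the wrist camera has in their place "mount" (4x4, takes a point from camera to tool coordinates, whose origin is the TCP and whose axes are the flange's). Camera axes: x right, y down, z forward; pixel columns grow to the right and rows downward; lengths in m; the calibration is good to about 2 mm. A picture is of the moment at which its call begins: read the wrist's pose just before it. camera_params takes no time and is no camera call.
- ctrl.sign_off(): hands the job in; it is judged then, once.
The state is a dict: "t": time; "joints": joint angles; "dq": joint speeds; "effort": joint torques, N m; "eef_pos": TCP position; "tcp_rot": TCP orientation; "ft_force": force on the tool from outside, world axes, zero at the start; "moment": the same for the moment, N m; "grip_width": opening from 0.0 (shut) to 1.0 (fully open); "finger_force": force on a finger pad.
Only numpy, scipy, OpenCV 4.12 (cv2) and the standard library are available. Lean on these libraries where they do the work, as an engineer would, in place of code of your own. Each camera call takes 0.05 s, during which the arm holds its last target. There are 200 camera calls.

### The job

Press the raised blue cover of the white slide cassette down until it sits fully home and level at both ends, while the cassette stays in its dock. Then pinch the two orange side catches together with the fingers to unlatch the cassette, lift it straight up, and finish while still holding it still and upright by the pinched catches, about 10 cm above the dock, with the cover still seated. Leave the other things on the bench where they are.

Things in the scene. Friction and masses are not known exactly. Their poses are not given: they have to be found in the camera images.
- dock: Fixed black base plate 116 x 92 x 6 mm with grey guides and lips up to 18 mm high. Origin: centre of its underside, on the worktop. x: along the cassette's length, y: across it (the catches face +y and -y), z up. The cassette stands on the base plate (6 mm above the origin), with 1.5 mm (x) and 2.5 mm (y) play. It can leave only upward, and only while both catches are pinched.
- cassette: White open-sided case of glass slides, loose, about 0.22 kg, 84 (x) x 44 (y) x 64 mm (z); origin: centre of its underside; x along its length, y across, z up. Each long side has an orange sprung catch in its middle, whose barb hooks under a lip of the dock. Top: a recess 80 x 40 mm, 8 mm deep (deck at 56 mm, rim at 64 mm above the origin), which takes the cover.
- catch_left_tab (a point): Centre of the outer face of the +y catch's ribbed tab, 41 mm above the cassette's underside and 31 mm from its middle at rest. The tab is 20 mm wide (x) and 22 mm high (30 to 52 mm above the underside); over both tabs 62 mm at rest, 48 mm fully pinched.
- catch_right_tab (a point): The same on the -y catch.
- catch_left (a joint): Travel of the +y catch toward the cassette's middle, m: 0 at rest, 0.007 fully pinched (about 3 N to start, 9 N at the end, springs back). Its barb clears the dock's lip from about 0.003 if the cassette is centred; pinch fully.
- catch_right (a joint): The same for the -y catch.
- cover: Loose flat blue cover plate 77 x 37 x 8 mm, 0.05 kg, lying in the recess on top of the cassette; origin: centre of its underside; axes as the cassette's. It has ridden up on two stiff push-in studs, by a different amount at each end; fully home its top is flush with the cassette's rim (64 mm above the cassette's underside).
- cover_far (a point): Centre of a white disc on the top face of the cover, 28 mm from its middle toward +x, straight above a stud: a place to press. 64 mm above the cassette's underside when home, up to 6 mm higher at the start.
- cover_near (a point): The same at the -x end.
- stud_far (a joint): Height of the +x stud above the deck, m: 0.0025 to 0.006 at the start, 0 when pushed home. It moves at about 4 N and stays where it is pushed.
- stud_near (a joint): The same for the -x stud.
- timer: Bystander, leave alone: white kitchen-style timer 62 x 62 x 18 mm; origin: centre of its underside.
- petri_dish: Bystander, leave alone: petri dish, 59 mm across, 13 mm high; origin: centre of its underside.
- slide_box: Bystander, leave alone: cardboard box 32 x 84 x 29 mm; origin: centre of its underside.
- tape_roll: Bystander, leave alone: roll of tape lying flat, 62 mm across, 19 mm high; origin: centre of its underside.
- beaker_100: Bystander, leave alone: glass beaker, 53 mm across, 70 mm high; origin: centre of its underside.
- beaker_tall: Bystander, leave alone: tall glass beaker, 49 mm across, 86 mm high; origin: centre of its underside.
Not all that is in view belongs to the job. Of the things shaped like the dock, the black one is meant. Of the things that look like the cover, the smaller one is meant.

How it is judged:
By the outcome, as a careful person would: the job done as asked, in the order asked, and still so for the second after the job is handed in, while the arm keeps its last pose, push and grip.
It also fails if it takes over 42 s, if anything falls off the work surface, if the arm or the gripper's body presses on something with over 40 N, if the wrist force passes 120 N, or if a joint passes its speed limit or range.

## Working session

There is one attempt and no reset: what is moved stays moved. The work goes in short steps, Python scripts to look and compute and a shell command to move; the robot and the scene stay as the last step left them, time stands still between calls to the robot, and variables do not carry over. Pictures are saved under pics/ and viewed, at most 10 in all, crops included, and the job is handed in when it is done.

```bash
mkdir -p pics; python3 - <<'E'
from cell import ctrl
import cv2
o=ctrl.get_obs(); print({k:o[k] for k in('t','eef_pos','tcp_rot','ft_force','grip_width')}, ctrl.finger_overhang)
for n in("side","top"):
    im=ctrl.capture(n); cv2.imwrite(f"pics/{n}0.png",im[:,:,::-1]); p=ctrl.camera_params(n); print(n,p)
print(ctrl.camera_params("wrist"))
E
```

```text
{'t': 0.0, 'eef_pos': array([0.2618177 , 0.56690538, 0.25221204]), 'tcp_rot': array([-3.13966573e+00, -2.98479656e-04,  2.70876719e+00]), 'ft_force': array([ 0.35890763, -0.57491348,  0.33816987]), 'grip_width': 1.0035229811919044} 0.022
side {'camera_matrix': array([[389.75577411,   0.        , 314.56220602],
       [  0.        , 389.75577411, 201.42119603],
       [  0.        ,   0.        ,   1.        ]]), 'R': array([[ 0.92077749, -0.3897714 ,  0.01571844],
       [-0.20919467, -0.52739955, -0.82346057],
       [ 0.32925128,  0.75493574, -0.56715573]]), 't': array([-0.47148874,  0.20885043,  0.92245797])}
top {'camera_matrix': array([[403.89227626,   0.        , 318.7202437 ],
       [  0.        , 403.89227626, 203.34140242],
       [  0.        ,   0.        ,   1.        ]]), 'R': array([[ 0.02893456, -0.99951781,  0.01126628],
       [-0.98692409, -0.03035432, -0.15830176],
       [ 0.15856741, -0.00653857, -0.9873265 ]]), 't': array([0.0058659 , 0.55789811, 1.16665948])}
{'camera_matrix': array([[288.58184459,   0.        , 325.83142151],
       [  0.        , 288.58184459, 200.87582717],
       [  0.        ,   0.        ,   1.        ]]), 'mount': array([[ 2.30803881e-05, -9.65456987e-01, -2.60562479e-01,
         6.69839288e-02],
       [ 9.99999069e-01, -3.33131474e-04,  1.32292446e-03,
         6.20385180e-04],
       [-1.36402822e-03, -2.60562267e-01,  9.65456081e-01,
        -1.20718213e-01],
       [ 0.00000000e+00,  0.00000000e+00,  0.00000000e+00,
         1.00000000e+00]])}
```

View pics/top0.png

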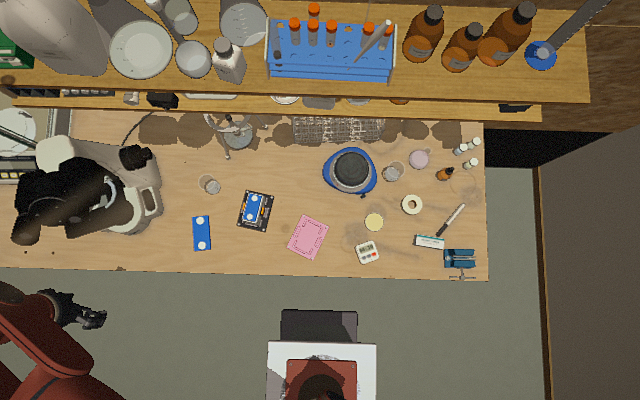

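View pics/side0.png

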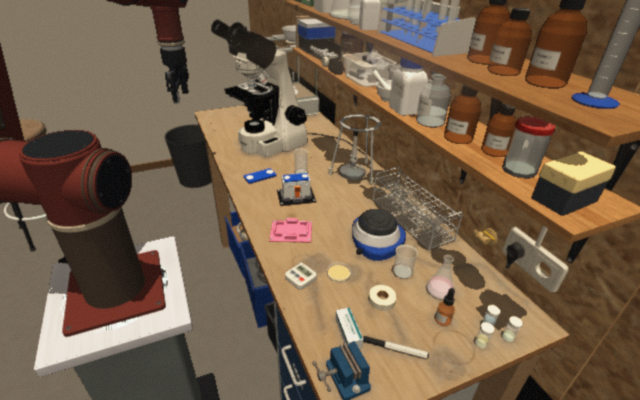

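The top view shows the black dock with the cassette at about (255,211), and its blue cover with white discs at (254,207). The pink tray at (307,237) is dock-shaped but not black. The loose blue plate at (201,233) is larger and not on the cassette. So the target is the black dock and the cover on it. I'll confirm in one enlarged crop.

```bash
cat > h.py <<'E'
from cell import ctrl
import numpy as np, cv2
from scipy.spatial.transform import Rotation as Ro
def cam(n,o=None):
    p=ctrl.camera_params(n);K=p["camera_matrix"]
    if n!="wrist": return K,p["R"],p["t"]
    o=o or ctrl.get_obs(); M=np.eye(4); M[:3,:3]=Ro.from_euler("xyz",o["tcp_rot"]).as_matrix(); M[:3,3]=o["eef_pos"]
    W=np.linalg.inv(M@p["mount"]); return K,W[:3,:3],W[:3,3]
def plane(C,uv,z):
    K,R,t=C; c=-R.T@t; d=R.T@np.linalg.inv(K)@np.array([uv[0],uv[1],1.]); return c+d*(z-c[2])/d[2]
def proj(C,X):
    K,R,t=C; x=K@(R@np.asarray(X)+t); return x[:2]/x[2]
def blobs(im,lo,hi,amin=20):
    h=cv2.cvtColor(im,cv2.COLOR_RGB2HSV); m=cv2.inRange(h,np.array(lo),np.array(hi))
    n,l,s,c=cv2.connectedComponentsWithStats(m); return [(s[i,4],c[i],(l==i).astype(np.uint8)) for i in range(1,n) if s[i,4]>=amin]
E
python3 - <<'E'
from h import *
t=cv2.imread("pics/top0.png"); s=cv2.imread("pics/side0.png")
a=cv2.resize(t[170:260,180:340],None,fx=5,fy=5,interpolation=cv2.INTER_CUBIC)[:, :800]
cv2.imwrite("pics/c0.png",a[:450])
C=cam("top")
for b in blobs(t[:,:,::-1].copy(),(100,120,80),(125,255,255),30):
    if 190<b[1][0]<275 and 180<b[1][1]<260:
        r=cv2.minAreaRect(np.argwhere(b[2])[:,::-1].astype(np.float32)); print(b[0],b[1],r,plane(C,b[1],.074),plane(C,b[1],.0))
        bp=cv2.boxPoints(r); print([plane(C,q,.074).round(4) for q in bp])
E
```

```text
255 [252.09411765 207.10196078] ((251.94947814941406, 207.09197998046875), (12.368372917175293, 26.06011390686035), 14.743562698364258) [0.53565693 0.21648079 0.074     ] [0.54645862 0.22828747 0.        ]
[array([0.5025, 0.242 , 0.074 ]), array([0.5774, 0.227 , 0.074 ]), array([0.5691, 0.1915, 0.074 ]), array([0.4944, 0.2069, 0.074 ])]
452 [201.25       232.88495575] ((201.22789001464844, 232.91815185546875), (33.791656494140625, 16.696269989013672), 86.18592071533203) [0.45615371 0.35849433 0.074     ] [0.46191028 0.37931292 0.        ]
[array([0.5025, 0.3894, 0.074 ]), array([0.5072, 0.3415, 0.074 ]), array([0.4102, 0.3281, 0.074 ]), array([0.4057, 0.3754, 0.074 ])]
```

View pics/c0.png

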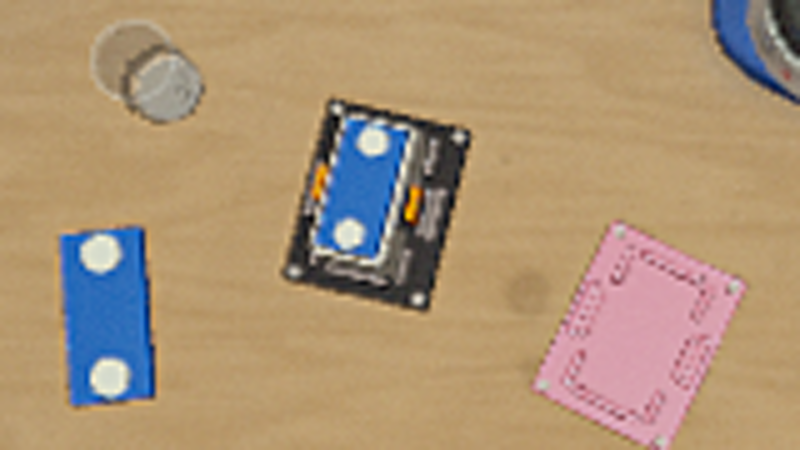

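Confirmed: the black dock holds the white cassette, with orange catches at crop (320,184) and (413,203) and discs at (373,141) and (348,234). The pink tray and the larger loose blue plate are decoys. The cassette is at about (0.536, 0.216) with yaw about -0.197. I'll move above it with the gripper shut.

```bash
python3 -m jog '[[-1,10,-38,0,0,0,0.02],[-1,10,-38,0,0,0,0.02],[-1,10,-38,0,0,0,0.02],[-1,10,-38,0,0,0,0.02],[-1,10,-38,0,0,0,0.02]]' 40
python3 -m jog '[[-1,35,-22,0,0,0,0.02],[-1,35,-22,0,0,0,0.02],[-1,35,-22,0,0,0,0.02],[-1,35,-22,0,0,0,0.02],[-1,35,-22,0,0,0,0.02]]'
python3 -m jog '[[-1,16,-17,0,0,0,0.02],[-1,16,-17,0,0,0,0.015],[-1,16,-17,0,0,0,0],[-1,0,0,0,0,0,0],[-1,0,0,0,0,0,0]]'
```

```text
t: 0.52
eef_pos: [0.3119, 0.3755, 0.2526]
tcp_rot: [-3.141, -0.0, 2.811]
ft_force: [0.8, -0.4, 0.1]
grip_width: 0.3
finger_force: 0.0
t: 0.93
eef_pos: [0.4883, 0.2658, 0.2531]
tcp_rot: [-3.142, -0.0, 2.91]
ft_force: [0.2, 1.2, 0.2]
grip_width: 0.0
finger_force: 0.0
t: 1.35
eef_pos: [0.5354, 0.2154, 0.2526]
tcp_rot: [-3.141, -0.001, 2.941]
ft_force: [-0.1, 0.3, -0.8]
grip_width: -0.002
finger_force: 0.0
```

```bash
python3 - <<'E'
from h import *
o=ctrl.get_obs(); C=cam("wrist",o); im=ctrl.capture("wrist"); cv2.imwrite("pics/w1.png",im[:,:,::-1])
print(o['eef_pos'],o['tcp_rot'],o['ft_force'],o['grip_width'])
for b in blobs(im,(100,120,60),(125,255,255),200):
    r=cv2.minAreaRect(np.argwhere(b[2])[:,::-1].astype(np.float32)); print(b[0],b[1],r); print([plane(C,q,.074).round(4) for q in cv2.boxPoints(r)])
E
```

```text
[0.53538854 0.21537567 0.25255585] [-3.14116931e+00 -1.37191492e-03  2.94141798e+00] [-0.0775623   0.34050672 -0.75124098] -0.002136315262470606
3060 [446.15522876  87.7754902 ] ((446.97064208984375, 87.38233947753906), (92.89114379882812, 45.354156494140625), 75.96376037597656)
[array([0.4195, 0.3244, 0.074 ]), array([0.4184, 0.3658, 0.074 ]), array([0.5046, 0.3813, 0.074 ]), array([0.5066, 0.3368, 0.074 ])]
1728 [326.64178241 185.77083333] ((326.4999694824219, 185.99996948242188), (67.99998474121094, 32.99999237060547), 90.0)
[array([0.495 , 0.2082, 0.074 ]), array([0.5017, 0.2414, 0.074 ]), array([0.5741, 0.2279, 0.074 ]), array([0.5669, 0.1925, 0.074 ])]
1469 [152.39891082 279.4622192 ] ((140.4794921875, 282.2777099609375), (41.62089538574219, 126.336669921875), 87.22083282470703)
[array([ 0.5662, -0.08  ,  0.074 ]), array([0.5876, 0.0633, 0.074 ]), array([0.6396, 0.0491, 0.074 ]), array([ 0.6176, -0.1004,  0.074 ])]
```

View pics/w1.png

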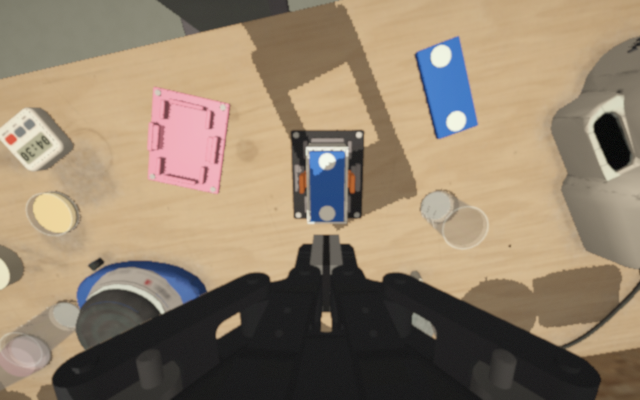

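The wrist view shows the cassette aligned with the image, with its cover at (327,186), near disc at (327,160) and far disc at (327,213). The bystanders are well clear, with the nearest beaker at (450,215). Centre is about (0.535, 0.217) and the tool yaw already matches. I'll go down over the far disc.

```bash
python3 -m jog '[[-1,14,-2,-25,0,0,0],[-1,13,-2,-25,0,0,0],[-1,0,0,-30,0,0,0],[-1,0,0,-30,0,0,0],[-1,0,0,-16,0,0,0]]'
python3 -m jog '[[-1,0,0,0,0,0,0],[-1,0,0,-6,0,0,0],[-1,0,0,-6,0,0,0],[-1,0,0,0,0,0,0]]'
```

```text
t: 1.82
eef_pos: [0.5591, 0.213, 0.1232]
tcp_rot: [-3.14, -0.005, 2.945]
ft_force: [-0.7, -0.9, 0.0]
grip_width: 0.001
finger_force: 0.0
t: 2.15
eef_pos: [0.5623, 0.2129, 0.1158]
tcp_rot: [3.141, 0.001, 2.944]
ft_force: [0.1, -0.6, 1.0]
grip_width: -0.002
finger_force: 0.0
```

```bash
python3 - <<'E'
from h import *
o=ctrl.get_obs(); im=ctrl.capture("wrist"); s=ctrl.capture("side")
C=cam("side"); u=proj(C,[.535,.217,.07]).astype(int); print(u,o['eef_pos'],o['ft_force'])
a=cv2.resize(s[u[1]-40:u[1]+30,u[0]-35:u[0]+35],(400,400),interpolation=cv2.INTER_CUBIC)
b=cv2.resize(im[60:260,226:426],(400,400),interpolation=cv2.INTER_CUBIC)
cv2.imwrite("pics/p2.png",np.hstack([a,b])[:,:,::-1])
E
```

```text
[294 177] [0.56225467 0.2129177  0.11575311] [ 0.09386094 -0.55063548  1.01944415]
```

View pics/p2.png

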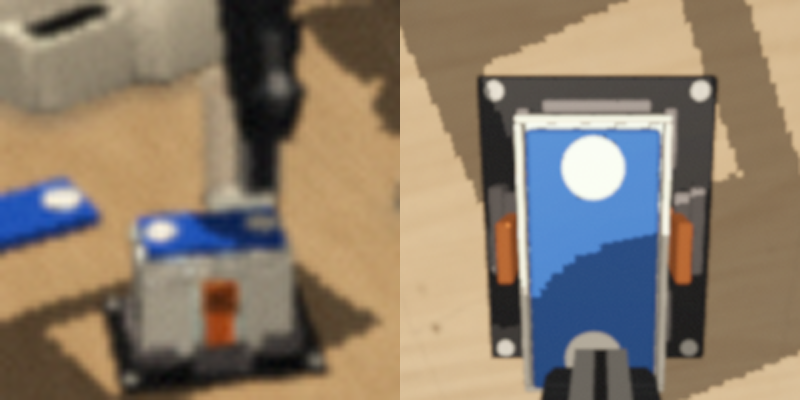

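The tip hangs over the far disc, about 1.8 mm off to +y. The near disc is at (594,168) in the crop and the finger centre at 601. I'll correct that and press.

```bash
python3 -m jog '[[-1,0,-1.5,-8,0,0,0],[-1,0,0,-6,0,0,0],[-1,0,0,-2,0,0,0],[-1,0,0,0,0,0,0]]'
python3 -m jog '[[-1,0,0,-2,0,0,0],[-1,0,0,0,0,0,0]]'
python3 -m jog '[[-1,0,0,-2,0,0,0],[-1,0,0,0,0,0,0]]'
python3 -m jog '[[-1,0,0,-2,0,0,0],[-1,0,0,0,0,0,0]]'
```

```text
t: 2.58
eef_pos: [0.5614, 0.2106, 0.0982]
tcp_rot: [-3.141, -0.002, 2.944]
ft_force: [-0.6, -0.6, 0.5]
grip_width: -0.001
finger_force: 0.0
t: 2.75
eef_pos: [0.5623, 0.2108, 0.0974]
tcp_rot: [3.142, 0.0, 2.944]
ft_force: [0.3, 0.0, 0.4]
grip_width: -0.001
finger_force: 0.1
t: 2.92
eef_pos: [0.5627, 0.2108, 0.0958]
tcp_rot: [3.141, 0.001, 2.944]
ft_force: [-0.3, -0.2, 3.0]
grip_width: 0.002
finger_force: 1.5
t: 3.08
eef_pos: [0.5628, 0.2109, 0.0938]
tcp_rot: [3.141, 0.002, 2.944]
ft_force: [0.4, -0.5, 4.1]
grip_width: 0.002
finger_force: 2.0
```

```bash
python3 -m jog '[[-1,0,0,-2,0,0,0],[-1,0,0,0,0,0,0]]'
python3 -m jog '[[-1,0,0,-2,0,0,0],[-1,0,0,0,0,0,0]]'
```

```text
t: 3.25
eef_pos: [0.5629, 0.2109, 0.093]
tcp_rot: [3.141, 0.001, 2.944]
ft_force: [-3.2, -2.3, 11.0]
grip_width: 0.0
finger_force: 5.5
t: 3.42
eef_pos: [0.563, 0.2111, 0.0922]
tcp_rot: [3.141, 0.002, 2.944]
ft_force: [-6.1, -2.0, 18.9]
grip_width: -0.001
finger_force: 9.6
```

Force has gone well past 4 N at the expected height, so the far stud is home. Next is the near disc.

```bash
python3 -m jog '[[-1,0,0,-1,0,0,0],[-1,0,0,8,0,0,0],[-1,0,0,9,0,0,0],[-1,-27,6,0,0,0,0],[-1,-28,5,0,0,0,0]]'
python3 -m jog '[[-1,0,0,0,0,0,0],[-1,0,0,-8,0,0,0],[-1,0,0,-2,0,0,0],[-1,0,0,-1,0,0,0],[-1,0,0,0,0,0,0]]'
python3 -m jog '[[-1,0,0,-2,0,0,0],[-1,0,0,0,0,0,0]]'
python3 -m jog '[[-1,0,0,-2,0,0,0],[-1,0,0,0,0,0,0]]'
```

```text
t: 3.83
eef_pos: [0.5079, 0.2219, 0.106]
tcp_rot: [3.141, 0.002, 2.942]
ft_force: [-0.0, 1.5, -0.4]
grip_width: 0.004
finger_force: 0.0
t: 4.25
eef_pos: [0.5075, 0.2216, 0.0937]
tcp_rot: [-3.141, -0.001, 2.943]
ft_force: [-0.7, 1.0, 0.2]
grip_width: 0.002
finger_force: 0.0
t: 4.42
eef_pos: [0.5078, 0.2218, 0.0922]
tcp_rot: [3.141, 0.0, 2.943]
ft_force: [-0.1, 0.8, 0.4]
grip_width: -0.002
finger_force: 0.0
t: 4.58
eef_pos: [0.508, 0.2219, 0.092]
tcp_rot: [3.141, 0.001, 2.944]
ft_force: [-4.4, -1.8, 12.2]
grip_width: 0.002
finger_force: 6.0
```

Near made contact only at flush height. I'll lift clear and look before trusting that.

```bash
python3 -m jog '[[-1,0,0,15,0,0,0],[-1,15,-3,30,0,0,0],[-1,15,-3,30,0,0,0],[-1,0,0,0,0,0,0],[-1,0,0,0,0,0,0]]'
python3 - <<'E'
from h import *
o=ctrl.get_obs(); im=ctrl.capture("wrist"); s=ctrl.capture("side")
C=cam("side"); u=proj(C,[.535,.217,.06]).astype(int); print(u,o['eef_pos'],o['ft_force'])
a=cv2.resize(s[u[1]-25:u[1]+25,u[0]-25:u[0]+25],(400,400),interpolation=cv2.INTER_CUBIC)
b=cv2.resize(im[100:260,246:406],(400,400),interpolation=cv2.INTER_CUBIC)
cv2.imwrite("pics/p3.png",np.hstack([a,b])[:,:,::-1])
E
```

```text
t: 5.0
eef_pos: [0.5396, 0.216, 0.168]
tcp_rot: [3.139, 0.005, 2.943]
ft_force: [-0.4, -0.0, -1.2]
grip_width: 0.002
finger_force: 0.0
[294 180] [0.53962626 0.21602383 0.16802612] [-0.42789743 -0.02674628 -1.20184369]
```

View pics/p3.png

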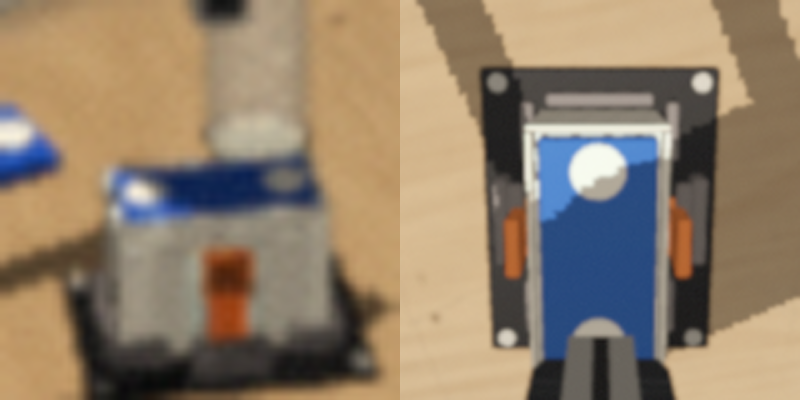

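The cover now looks set within the white rim at both ends (near disc at (597,172) in the crop), and the cassette is still in the dock. For certainty I'll press both ends again slightly inboard, so the tip can't ride on the rim, after checking the disc position.

```bash
python3 - <<'E'
from h import *
o=ctrl.get_obs(); C=cam("wrist",o); im=ctrl.capture("wrist")
print(o['eef_pos'],plane(C,(324.8,168.8),.07))
for b in blobs(im,(0,150,80),(20,255,255),60):
    if 200<b[1][0]<450 and 120<b[1][1]<260: print(b[0],b[1],plane(C,b[1],.05))
T=cam("top"); t=ctrl.capture("top")
for b in blobs(t,(8,170,120),(25,255,255),4):
    if 235<b[1][0]<275 and 185<b[1][1]<230: print('top',b[0],b[1],plane(T,b[1],.055))
E
python3 -m jog '[[-1,-28,6,-30,0,0,0],[-1,-1,0,-30,0,0,0],[-1,0,0,-10,0,0,0],[-1,0,0,0,0,0,0]]'
```

```text
[0.53654905 0.21568626 0.16449939] [0.50358963 0.22263447 0.07      ]
232 [359.79310345 201.9612069 ] [0.54003479 0.24541272 0.05      ]
211 [292.58767773 202.1943128 ] [0.52904579 0.1896781  0.05      ]
top 11 [261.81818182 211.09090909] [0.52739199 0.19015719 0.055     ]
t: 5.53
eef_pos: [0.5055, 0.2217, 0.0936]
tcp_rot: [-3.139, -0.006, 2.945]
ft_force: [-0.6, -0.5, 0.3]
grip_width: -0.001
finger_force: 0.0
```

```bash
python3 -m jog '[[-1,4,0,0,0,0,0],[-1,0,0,-2,0,0,0],[-1,0,0,-2,0,0,0],[-1,0,0,0,0,0,0]]'
python3 -m jog '[[-1,0,0,-2,0,0,0],[-1,0,0,0,0,0,0]]'
```

```text
t: 5.87
eef_pos: [0.5128, 0.2219, 0.092]
tcp_rot: [3.141, 0.001, 2.944]
ft_force: [-1.5, -0.5, 6.6]
grip_width: 0.004
finger_force: 3.2
t: 6.03
eef_pos: [0.513, 0.222, 0.092]
tcp_rot: [3.141, 0.001, 2.944]
ft_force: [-7.6, -3.8, 19.6]
grip_width: -0.004
finger_force: 10.0
```

Solid stop at 0.092 with 20 N, so near is home. Same at the far end.

```bash
python3 -m jog '[[-1,0,0,14,0,0,0],[-1,22,-5,0,0,0,0],[-1,22,-5,0,0,0,0],[-1,0,0,-8,0,0,0],[-1,0,0,0,0,0,0]]'
python3 -m jog '[[-1,0,0,-2,0,0,0],[-1,0,0,-2,0,0,0],[-1,0,0,0,0,0,0]]'
python3 -m jog '[[-1,0,0,-2,0,0,0],[-1,0,0,0,0,0,0]]'
```

```text
t: 6.45
eef_pos: [0.5561, 0.2112, 0.0938]
tcp_rot: [-3.141, -0.002, 2.943]
ft_force: [-1.7, -0.6, -0.7]
grip_width: -0.006
finger_force: 0.0
t: 6.7
eef_pos: [0.5555, 0.212, 0.0921]
tcp_rot: [-3.141, -0.0, 2.944]
ft_force: [-3.2, -1.7, 7.1]
grip_width: 0.004
finger_force: 3.8
t: 6.87
eef_pos: [0.5559, 0.2121, 0.0921]
tcp_rot: [-3.141, 0.0, 2.945]
ft_force: [-8.1, -2.8, 18.4]
grip_width: 0.002
finger_force: 9.7
```

Both ends stop at the same height (0.092, i.e. cover top at 0.070), so the cover is home and level. Now I'll raise, open and centre over the catches.

```bash
python3 -m jog '[[-1,0,0,20,0,0,0],[-1,0,0,25,0,0,0],[1,-11,2,20,0,0,0],[1,-11,3,0,0,0,0],[1,0,0,0,0,0,0]]'
python3 -m jog '[[1,0,0,0,0,0,0],[1,0,0,0,0,0,0],[1,0,0,0,0,0,0]]'
python3 - <<'E'
from h import *
o=ctrl.get_obs(); C=cam("wrist",o); im=ctrl.capture("wrist"); print(o['eef_pos'])
for b in blobs(im,(0,150,80),(20,255,255),60):
    if 200<b[1][0]<450 and 80<b[1][1]<300:
        q=np.argwhere(b[2])[:,::-1]; print(b[0],b[1],q.min(0),q.max(0),plane(C,b[1],.053))
for b in blobs(im,(100,120,40),(125,255,255),400):
    q=np.argwhere(b[2])[:,::-1]; r=cv2.minAreaRect(q.astype(np.float32)); print(r,q.min(0),q.max(0))
    if 280<b[1][0]<370: print([plane(C,p,.07).round(4) for p in cv2.boxPoints(r)])
cv2.imwrite("pics/w4.png",im[:,:,::-1])
E
```

```text
t: 7.28
eef_pos: [0.5325, 0.2178, 0.1551]
tcp_rot: [3.141, 0.0, 2.945]
ft_force: [0.5, -0.4, -0.6]
grip_width: 0.417
finger_force: 0.0
t: 7.53
eef_pos: [0.5335, 0.2166, 0.1529]
tcp_rot: [-3.141, -0.002, 2.944]
ft_force: [-0.1, -0.1, -0.3]
grip_width: 0.848
finger_force: 0.0
[0.53346642 0.21662126 0.15285499]
246 [361.08536585 210.17073171] [357 190] [365 225] [0.53948796 0.24520862 0.053     ]
229 [290.8209607  209.86462882] [287 195] [295 224] [0.52820705 0.19024175 0.053     ]
((493.7845458984375, 75.54763793945312), (131.62722778320312, 67.12801361083984), 77.52953338623047) [450   5] [532 146]
((326.5, 215.0), (96.0, 49.0), 90.0) [302 167] [351 263]
[array([0.4943, 0.2083, 0.07  ]), array([0.5011, 0.2424, 0.07  ]), array([0.5747, 0.2293, 0.07  ]), array([0.5672, 0.1921, 0.07  ])]
((45.435420989990234, 323.0915222167969), (27.2069149017334, 112.58314514160156), 65.26569366455078) [  0 306] [100 359]
((156.3340301513672, 376.4620361328125), (11.953408241271973, 59.07133865356445), 34.69515609741211) [137 350] [170 399]
```

View pics/w4.png

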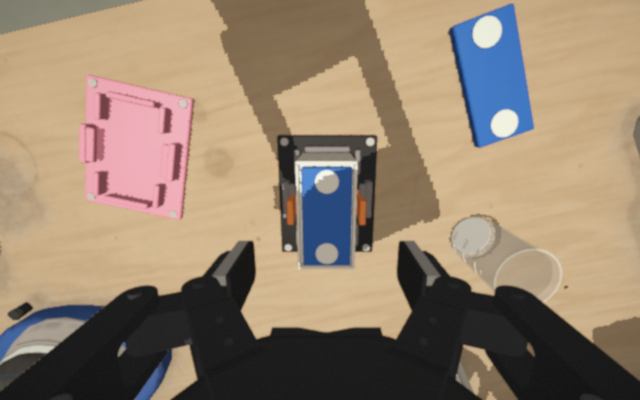

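The cover sits between the rims with its discs at (327,182) and (327,254). The catches at (291,210) and (361,210) lie symmetrically between the open fingers at x≈250 and 400. I'll make a 1 mm correction and go down.

```bash
python3 -m jog '[[1,0.5,1,-20,0,0,0],[1,0,0,-20,0,0,0],[1,0,0,-20,0,0,0],[1,0,0,-20,0,0,0],[1,0,0,-16,0,0,0]]'
python3 -m jog '[[1,0,0,-10,0,0,0],[1,0,0,0,0,0,0],[1,0,0,0,0,0,0]]'
```

```text
t: 8.0
eef_pos: [0.5338, 0.2174, 0.0558]
tcp_rot: [-3.14, -0.002, 2.944]
ft_force: [0.6, 0.4, -0.3]
grip_width: 1.002
finger_force: 0.0
t: 8.25
eef_pos: [0.5343, 0.2176, 0.0477]
tcp_rot: [-3.141, -0.001, 2.944]
ft_force: [0.8, 0.2, -0.7]
grip_width: 1.002
finger_force: 0.0
```

```bash
python3 -m jog '[[-1,0,0,0,0,0,0],[-1,0,0,0,0,0,0],[-1,0,0,0,0,0,0],[-1,0,0,0,0,0,0],[-1,0,0,0,0,0,0]]' 40
python3 -m jog '[[-1,0,0,0,0,0,0],[-1,0,0,0,0,0,0]]'
```

```text
t: 8.67
eef_pos: [0.5363, 0.2178, 0.0516]
tcp_rot: [3.141, 0.003, 2.944]
ft_force: [-5.2, -3.5, 13.8]
grip_width: 0.527
finger_force: 40.6
t: 8.83
eef_pos: [0.5362, 0.2178, 0.0516]
tcp_rot: [3.141, 0.003, 2.944]
ft_force: [-4.7, -4.5, 14.8]
grip_width: 0.524
finger_force: 40.5
```

Width is a bit below the expected 48 mm and there's 14 N upward on the tool. I'll look before lifting.

```bash
python3 - <<'E'
from h import *
im=ctrl.capture("wrist"); s=ctrl.capture("side")
C=cam("side"); u=proj(C,[.535,.217,.05]).astype(int)
a=cv2.resize(s[u[1]-25:u[1]+25,u[0]-25:u[0]+25],(400,400),interpolation=cv2.INTER_CUBIC)
b=cv2.resize(im[200:400,226:426],(400,400),interpolation=cv2.INTER_CUBIC)
cv2.imwrite("pics/p5.png",np.hstack([a,b])[:,:,::-1])
E
```

```text
(no output)
```

View pics/p5.png

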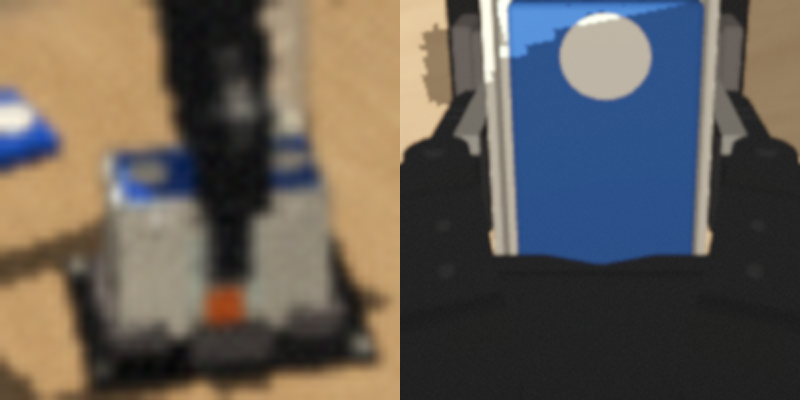

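The fingers sit centred on both orange catches (side view about (225,270)) and the cover is seated. The upward force comes from the pads swinging forward as they close. I'll start the lift gently.

```bash
python3 -m jog '[[-1,0,0,3,0,0,0],[-1,0,0,2,0,0,0],[-1,0,0,2,0,0,0],[-1,0,0,2,0,0,0],[-1,0,0,0,0,0,0]]'
python3 -m jog '[[-1,0,0,3,0,0,0],[-1,0,0,3,0,0,0],[-1,0,0,3,0,0,0],[-1,0,0,0,0,0,0]]'
```

```text
t: 9.35
eef_pos: [0.5348, 0.218, 0.0576]
tcp_rot: [3.141, 0.0, 2.944]
ft_force: [1.4, -0.6, -2.8]
grip_width: 0.52
finger_force: 42.1
t: 9.68
eef_pos: [0.5348, 0.218, 0.067]
tcp_rot: [3.141, 0.0, 2.944]
ft_force: [0.2, 0.5, -1.8]
grip_width: 0.516
finger_force: 42.0
```

The force is about -2.5 N, matching the cassette's weight with the barbs free. Lifting on.

```bash
python3 -m jog '[[-1,0,0,8,0,0,0],[-1,0,0,12,0,0,0],[-1,0,0,13,0,0,0],[-1,0,0,13,0,0,0],[-1,0,0,13,0,0,0]]'
python3 -m jog '[[-1,0,0,12,0,0,0],[-1,0,0,8,0,0,0],[-1,0,0,4,0,0,0],[-1,0,0,0,0,0,0],[-1,0,0,0,0,0,0]]'
python3 -m jog '[[-1,0,0,0,0,0,0],[-1,0,0,0,0,0,0],[-1,0,0,0,0,0,0],[-1,0,0,0,0,0,0],[-1,0,0,0,0,0,0]]'
python3 - <<'E'
from h import *
im=ctrl.capture("wrist"); s=ctrl.capture("side")
C=cam("side"); u=proj(C,[.535,.217,.09]).astype(int)
a=cv2.resize(s[u[1]-50:u[1]+50,u[0]-50:u[0]+50],(400,400),interpolation=cv2.INTER_CUBIC)
b=cv2.resize(im[150:350,226:426],(400,400),interpolation=cv2.INTER_CUBIC)
cv2.imwrite("pics/p6.png",np.hstack([a,b])[:,:,::-1])
E
```

```text
t: 10.1
eef_pos: [0.5351, 0.218, 0.1275]
tcp_rot: [3.141, 0.001, 2.944]
ft_force: [0.4, -0.0, -2.1]
grip_width: 0.522
finger_force: 41.9
t: 10.52
eef_pos: [0.5345, 0.2178, 0.1492]
tcp_rot: [-3.142, -0.0, 2.944]
ft_force: [0.4, -0.4, -2.9]
grip_width: 0.523
finger_force: 42.0
t: 10.93
eef_pos: [0.5345, 0.2178, 0.1489]
tcp_rot: [-3.141, -0.001, 2.944]
ft_force: [-0.5, -0.5, -3.0]
grip_width: 0.519
finger_force: 42.0
```

View pics/p6.png

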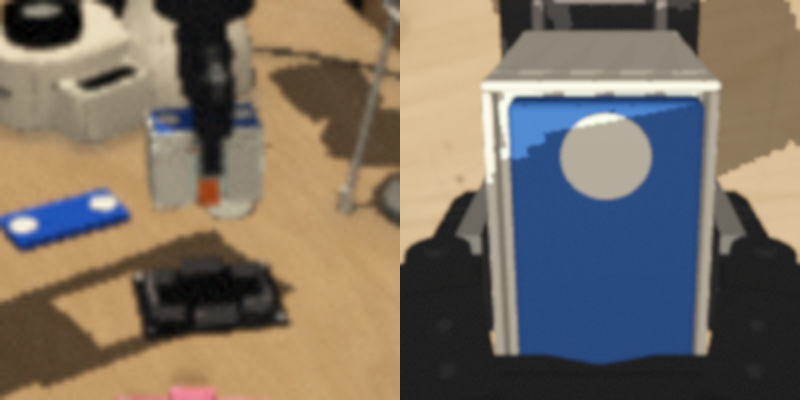

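The cassette hangs upright about 97 mm above the empty dock, with its cover flush in the rim. The near disc is at the same wrist pixel (about (528/2, 228)) as before the lift, so it hasn't tilted. Last 3 mm, settle, hand in.

```bash
python3 -m jog '[[-1,0,0,2,0,0,0],[-1,0,0,1,0,0,0],[-1,0,0,0,0,0,0],[-1,0,0,0,0,0,0],[-1,0,0,0,0,0,0]]'
python3 -m jog '[[-1,0,0,0,0,0,0],[-1,0,0,0,0,0,0],[-1,0,0,0,0,0,0],[-1,0,0,0,0,0,0],[-1,0,0,0,0,0,0]]' && python3 -c "from cell import ctrl; print(ctrl.sign_off())"
```

```text
t: 11.45
eef_pos: [0.5346, 0.2179, 0.1524]
tcp_rot: [3.142, 0.0, 2.944]
ft_force: [1.3, -1.0, -2.1]
grip_width: 0.522
finger_force: 42.0
t: 11.87
eef_pos: [0.5346, 0.2179, 0.1523]
tcp_rot: [-3.142, -0.0, 2.944]
ft_force: [0.5, 0.4, -2.3]
grip_width: 0.518
finger_force: 42.0
the job is handed in; nothing more can be done
None
```

The job is handed in at 11.9 s: the cover was pressed flush at both ends, and the cassette is unlatched and held still and upright by its pinched catches about 10 cm above the dock, with the bystanders untouched.

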